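# Weigh a bearing housing on the two-pan balance

## Task

Weigh the bearing housing that lies in the left pan of the balance: set the steel weights (200, 100 and 50 g) gently into the empty right pan, choosing those that bring the beam to rest as near level as they can, with the pointer between the two long marks. Weights that are not needed are to stand upright on their block or on the worktop. Leave the housing in its pan, and do not disturb the spanner, the pencil and the small clamp.

Things in the scene. Friction and masses are not known exactly. Their poses are not given: they have to be found in the camera images.
- balance: Grey cast two-pan balance, fixed, 236 (its y) x 92 mm; origin under its middle at worktop level, x away from its front. The beam lies along y: left pan at y = +105, right pan at -105 mm. Pans stay horizontal as the beam tips; floors 96 mm high when level. A dark pointer on the beam's middle plays before a white scale plate (56 mm wide, up to 162 mm high) with two long black marks.
- beam (a joint): Beam angle, rad: 0 level, negative with the left (housing's) pan low. It settles in about 1 s, springy, at 0.0018 rad per gram of load difference (right minus left), between stops at -0.18 and +0.18 (100 g); where a load stands in its pan makes no difference. The long marks are at -0.054 and +0.054 (30 g). At the start it rests on the stop, left pan low.
- left_pan (a point): Centre of the left pan's floor (upper face), moving with the pan; z up. The pan is a round steel dish, inner radius 48 mm, rim 6 mm above the floor.
- right_pan (a point): Centre of the right pan's floor (upper face), moving with the pan; axes as the balance's. Same round dish as the left pan: inner radius 48 mm, rim 6 mm above the floor. It is 19 mm above its level height at the left stop (beam -0.18), 19 mm below at the right stop.
- weight_block: Wooden block 50 mm (its x) by 165 mm (its y), 22 mm high, fixed to the worktop; origin under its centre. Three round wells, 34 mm wide and 6 mm deep, in a row along its y at -55, 0 and +55 mm; well floors 16 mm above the worktop. The three weights stand in them, in any order.
- weight_200: Largest knob weight, 200 g: upright steel cylinder 31 mm in diameter and 29 mm high, above it a round knob 18 mm in diameter from 32 to 44 mm height. Origin at the centre of its underside, z up.
- weight_100: Middle knob weight, 100 g: steel cylinder 25 mm in diameter and 21 mm high, knob 16 mm in diameter from 24 to 35 mm height. Origin at the centre of its underside, z up.
- weight_50: Smallest knob weight, 50 g: steel cylinder 20 mm in diameter and 15.5 mm high, knob 14 mm in diameter from 18.5 to 28.5 mm height. Origin at the centre of its underside, z up.
- bearing_housing: Dark bearing housing (pillow block) lying in the left pan, foot 26 x 78 mm, 50 mm high; origin at the centre of its underside. Its weight is unknown, between 125 and 375 g. Not to be handled.
- spanner: Steel spanner 148 x 30 x 6 mm lying on the worktop in front of the balance, to be left alone; origin under its middle.
- pencil: Pencil 136 mm long, 9 mm thick, lying near the front edge, to be left alone; origin under its middle.
- g_clamp: Small black G-clamp 159 x 95 x 26 mm lying right of the balance, to be left alone; origin under its middle.

How it is judged:
By the outcome, as a careful person would: the job done as asked, in the order asked, and still so for the second after the job is handed in, with the robot touching nothing.
It also fails if it takes over 72 s, if anything falls off the work surface, if the arm or the gripper's body presses on something with over 40 N, if the wrist force passes 120 N, or if a joint passes its speed limit or range.

## Robot

A 7-joint arm with a two-finger parallel gripper is mounted at the origin on a cart in front of the work surface, level with it; the furniture and walls round the work are solid. World frame = base frame: x ahead of the robot, y to its left, z up, the work surface at z = 0. Lengths are in m, angles in degrees, forces in N, time in s.
With the tool pointing down it reaches from about 0.425 to 0.875 m from the base axis. Payload 4.7 kg.
Tool frame: the origin (TCP) lies between the finger pads; the fingertips stand env.tip_reach ahead of it and the grasp point (between the pads) lies 2 mm behind it (env.tip_reach is the distance from the TCP to the fingertips, in m); z points along the fingers, y is the line along which they close (so a half turn about z gives the same grasp; the last joint's range is limited). The gripper opens to 87 mm and grips with 3 to 60 N. Pads are 19 mm wide; open, the fingers measure 117 mm over their backs; the gripper's body (75 mm by 190 mm) begins 51 mm behind the grasp point.
Start: joints at [-69.838, 18.392, -4.016, 83.108, 1.295, 78.541, -3.26], TCP at [0.215, 0.613, 0.24] pointing down, gripper open.
Joint ranges: [-163.93, 163.93], [-17.29, 119.83], [-79.2, 71.16], [3.27, 140.29], [-89.18, 269.18], [5.43, 117.66], [-154.24, 154.24]. Speed limits (degrees/s): [147.25, 147.25, 180, 180, 180, 180, 180].

## Interface

Orientations are given as [roll, pitch, yaw] about the fixed x, y, z axes, in that order (R = Rz(yaw) Ry(pitch) Rx(roll)).
In Python, from cell import env gives the robot as it stands.
- The arm moves only by the tool steer_hand, called after "Emit:" as a command line: name --argument value ..., lists and objects as JSON in quotes. Schema: {"type":"object","properties":{"steps":{"type":"array","items":{"type":"number"},"minItems":5,"maxItems":40},"squeeze":{"type":"number"},"only":{"type":"string"},"quiet":{"type":"boolean"},"lines":{"type":"string"}},"required":["steps"],"additionalProperties":false}. steps is one flat list of numbers that holds 1 to 8 rows one after another, with no inner brackets; each row has 5 numbers: dx, dy, dz in m, then a turn about the tool's z in degrees, then the finger opening in m; each row is the pose to reach, as a shift and turn from the pose commanded when the call began, along the tool's axes at that moment; what a row does not reach only later rows make up. A row lasts 1/12 s, in which the tool goes at most 0.0417 m and 7.16 degrees, less where a joint would pass 70% of its speed; a pose out of reach is approached as far as the arm can. The fingers move at their own pace and stop on an object; squeeze is the grip in N (left out, the last holds). Time passes only in rows, so rows that do not move let the fingers close. The tool returns the time, the measured TCP pose, the force, the opening and the grip force at its end. only (a regular expression) keeps the lines of the reply that match it, lines (a string "A,B") keeps lines A to B, and quiet returns only ok. Input that does not fit is refused with a message, and nothing moves.
- env.get_obs(): the state, without advancing time (a new reading comes with each control period).
- env.read_camera(name): name is "scene" or "top" or "wrist"; returns a dict with "color" (400x640x3 uint8, blue, green, red), "fx", "fy", "cx", "cy" (pixels), "dist" ([k1, k2, p1, p2, k3] as OpenCV has them; the pictures are not rectified), "world_from_camera" (4x4, takes a point from camera to world coordinates). Camera axes: x right, y down, z forward; pixel columns grow to the right and rows downward; lengths in m; the calibration is good to about 2 mm. A picture is of the moment at which its call begins. There is no depth.
- env.sign_off(): hands the job in; it is judged then, once.
The state is a dict: "time_s": time; "qpos": joint angles; "joint_velocities": joint speeds; "effort": joint torques, N m; "tool_pos": TCP position; "tool_rot": TCP orientation; "force": force on the tool from outside, world axes, zero at the start; "wrist_torque": the same for the moment, N m; "grip_width": finger opening in m; "grasp_force": force on a finger pad.
Only numpy, scipy, OpenCV 4.12 (cv2) and the standard library are available. Lean on these libraries where they do the work, as an engineer would, in place of code of your own. Each camera call takes 0.05 s, during which the arm holds its last target. There are 200 camera calls.

## Working session

There is one attempt and no reset: what is moved stays moved. The work goes in short steps, Python scripts to look and compute and a tool call to move; the robot and the scene stay as the last step left them, time stands still between calls to the robot, and variables do not carry over. Pictures are saved under pics/ and viewed, at most 10 in all, crops included, and the job is handed in when it is done.

```bash
ls; mkdir -p pics
```

Run:
```python
from cell import env
import cv2
o=env.get_obs();print(o['time_s'],o['tool_pos'],o['tool_rot'],o['grip_width'],env.tip_reach)
for n in ['scene','top']:
    c=env.read_camera(n);cv2.imwrite(f'pics/{n}0.png',c['color']);print(n,c['fx'],c['cx'],c['cy'],c['dist'],c['world_from_camera'].round(3) if hasattr(c['world_from_camera'],'round') else c['world_from_camera'])
```

```text
cell.py
pics
0.0 [0.21529375 0.61273407 0.23843974] [-1.79887634e+02  5.53680956e-03  1.60646265e+02] 0.08707789082249542 0.017
scene 403.73734967360946 329.5256837712851 198.76144837949212 [-0.03485435  0.          0.          0.          0.        ] [[ 0.691 -0.288  0.663 -0.086]
 [-0.723 -0.262  0.639 -0.712]
 [-0.01  -0.921 -0.39   0.431]
 [ 0.     0.     0.     1.   ]]
top 394.7264465464626 314.2915244608669 195.20343296903215 [-0.02751238  0.          0.          0.          0.        ] [[ 0.01  -0.986  0.166  0.337]
 [-1.    -0.006  0.029 -0.2  ]
 [-0.027 -0.166 -0.986  0.934]
 [ 0.     0.     0.     1.   ]]
```

View pics/top0.png

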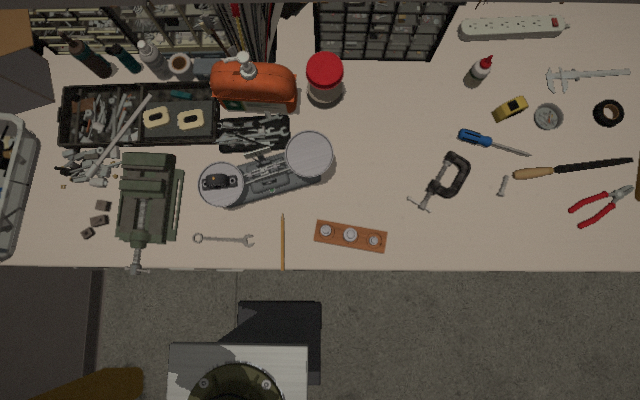

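View pics/scene0.png

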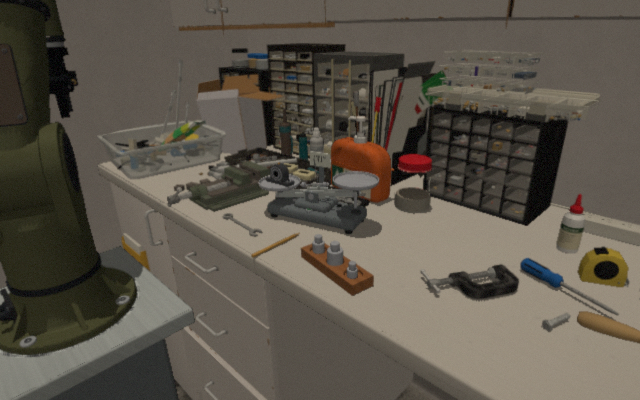

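The top view shows the right pan at about (309,157), the housing in the left pan at (221,185) and the block at (350,236). The three weights are at (326,230), (350,235) and (375,240). The pencil is at x≈282 and the spanner at (223,239). The scene view shows the same: right pan at (357,181), weights at (319,243), (335,251) and (352,270).

Create h.py:
```python
from cell import env
import cv2, numpy as np
from scipy.spatial.transform import Rotation as R
def K(c): return np.array([[c['fx'],0,c['cx']],[0,c['fy'],c['cy']],[0,0,1.]])
def cast(c,uv,z):
    p=cv2.undistortPoints(np.float64(uv).reshape(-1,1,2),K(c),np.array(c['dist'])).reshape(-1,2)
    T=np.array(c['world_from_camera']);d=np.c_[p,np.ones(len(p))]@T[:3,:3].T
    return T[:3,3]+d*((z-T[2,3])/d[:,2])[:,None]
def proj(c,X):
    T=np.linalg.inv(np.array(c['world_from_camera']))
    return cv2.projectPoints(np.float64(X).reshape(-1,1,3),cv2.Rodrigues(T[:3,:3])[0],T[:3,3],K(c),np.array(c['dist']))[0].reshape(-1,2)
def tool(target,yaw=None):
    """shift in tool axes to a world TCP target; prints turn about tool z for tool-y heading yaw"""
    o=env.get_obs();r=R.from_euler('xyz',o['tool_rot'],degrees=True)
    return r.inv().apply(np.array(target)-o['tool_pos']).round(4)
```

Run:
```python
from h import *
c=env.read_camera('top');im=c['color'];hsv=cv2.cvtColor(im,cv2.COLOR_BGR2HSV)
m=cv2.inRange(hsv,(3,110,60),(18,255,255));m[:, :305]=0;m[:, 395:]=0;m[:210]=0;m[262:]=0
cn=max(cv2.findContours(m,0,2)[0],key=cv2.contourArea)
hull=cv2.convexHull(cn);r=cv2.minAreaRect(hull);b=cv2.boxPoints(r);print('block px',r)
P=cast(c,b,.022);print(P.round(4),[np.linalg.norm(P[i]-P[(i+1)%4]).round(4) for i in range(4)],P.mean(0).round(4))
print('weights by px, knob z guess',cast(c,[[326,230],[350,235],[375,240]],.05).round(3))
a=cv2.resize(im[120:265,190:400],None,fx=3.6,fy=3.6,interpolation=cv2.INTER_CUBIC)
cv2.imwrite('pics/crop1.png',np.uint8(np.clip(a*1.3,0,255)))
np.save('top.npy',im)
for n,p in [('pan',(309,157)),('rim',(333,157)),('table',(380,150))]: print(n,hsv[p[1],p[0]])
```

```text
block px ((350.10888671875, 235.8396453857422), (71.37297058105469, 21.376462936401367), 10.203973770141602)
[[ 0.3861 -0.1717  0.022 ]
 [ 0.4347 -0.18    0.022 ]
 [ 0.4067 -0.3417  0.022 ]
 [ 0.3587 -0.3322  0.022 ]] [np.float64(0.0493), np.float64(0.1641), np.float64(0.0489), np.float64(0.1628)] [ 0.3966 -0.2564  0.022 ]
weights by px, knob z guess [[ 0.407 -0.201  0.05 ]
 [ 0.396 -0.255  0.05 ]
 [ 0.386 -0.31   0.05 ]]
pan [ 12  18 140]
rim [ 14  30 110]
table [ 17  45 158]
```

View pics/crop1.png

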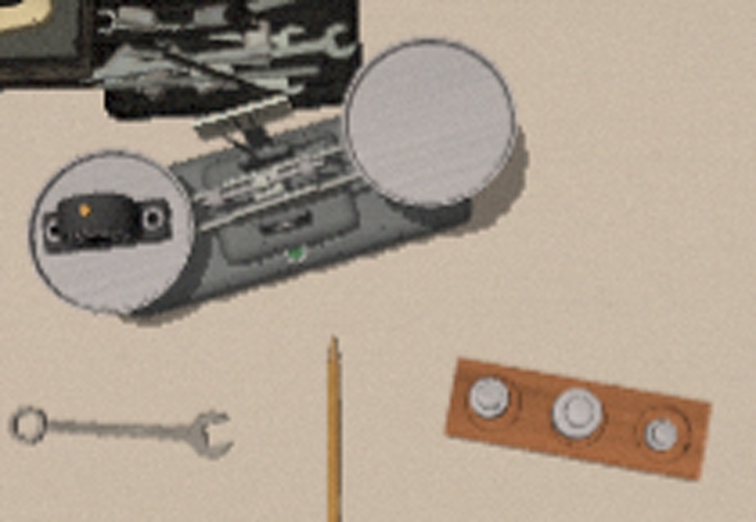

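Crop of the top view (3.6x, offset 190,120): right pan rim circle is centred at (430,123) and the left at (112,232). The weights' tops are at (489,396) for the 100 g, (577,410) for the 200 g (largest) and (661,434) for the 50 g.

Run:
```python
from h import *
c=env.read_camera('top');f=lambda u,v:[u/3.6+190,v/3.6+120]
rp=cast(c,[f(430,123),f(345,123),f(515,123)],.121);lp=cast(c,[f(112,232)],.083)[0]
print('rpan',rp.round(4),'lpan',lp.round(4)); d=lp-rp[0];print('dist',np.linalg.norm(d[:2]),'bal y dir deg',np.degrees(np.arctan2(d[1],d[0])))
B=np.array([.3966,-.2564]);th=np.radians(-9.9);y=np.array([-np.sin(th),np.cos(th)])
for n,px,z,k in [('100',f(489,396),.051,55),('200',f(577,410),.060,0),('50',f(661,434),.0445,-55)]:
    print(n,cast(c,[px],z)[0].round(4),'well',(B+y*k/1000).round(4))
s=env.read_camera('scene')
W=[[*(B+y*k/1000),z] for k,z in [(55,.051),(0,.06),(-55,.0445)]]
print('scene proj',proj(s,W).round(0).tolist(),proj(s,[[*rp[0][:2],.121]]).round(1))
print('can base, z=0 and .2',cast(c,[[230,108],[297,108],[297,90]],0).round(3),cast(c,[[215,65],[295,72],[297,90]],.15).round(3))
print('jar',cast(c,[[325,70],[325,105]],.1).round(3))
cv2.imwrite('pics/w0.png',env.read_camera('wrist')['color']);o=env.get_obs();print(o['force'],o['time_s'])
a=cv2.resize(s['color'][140:290,250:400],None,fx=4,fy=4,interpolation=cv2.INTER_CUBIC);cv2.imwrite('pics/scrop.png',a)
```

```text
rpan [[ 0.5624 -0.1651  0.121 ]
 [ 0.5623 -0.1147  0.121 ]
 [ 0.5626 -0.2153  0.121 ]] lpan [0.5034 0.0315 0.083 ]
dist 0.20521876464668637 bal y dir deg 106.72882897222946
100 [ 0.4071 -0.2009  0.051 ] well [ 0.4061 -0.2022]
200 [ 0.3982 -0.2548  0.06  ] well [ 0.3966 -0.2564]
50 [ 0.3849 -0.3077  0.0445] well [ 0.3871 -0.3106]
scene proj [[317.0, 236.0], [334.0, 243.0], [352.0, 263.0]] [[354.5 178.7]]
can base, z=0 and .2 [[ 0.716  0.042  0.   ]
 [ 0.715 -0.127  0.   ]
 [ 0.763 -0.126  0.   ]] [[ 0.753  0.04   0.15 ]
 [ 0.736 -0.133  0.15 ]
 [ 0.695 -0.138  0.15 ]]
jar [[ 0.766 -0.197  0.1  ]
 [ 0.682 -0.197  0.1  ]]
[ 0.44070675 -0.23327295 -0.58203795] 0.3
```

View pics/scrop.png

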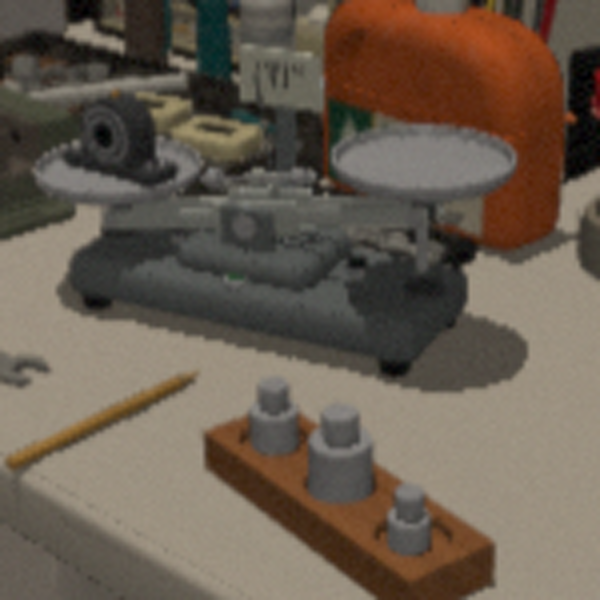

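The scene crop confirms the order by size. Knob tops are at scene px (318,235.5), (335,243) and (352.5,262), within 1-2 px of the projections. The right pan rim is at about (356,180.5), also within 2 px. The right pan is high and the left low. Next I move towards the block, turning so the fingers close along world y.

Emit:
steer_hand --steps '[-0.277,-0.171,0,-19.35,0.04,-0.277,-0.171,0,-19.35,0.04,-0.277,-0.171,0,-19.35,0.04,-0.277,-0.171,0,-19.35,0.04,-0.277,-0.171,0,-19.35,0.04,-0.277,-0.171,0,-19.35,0.04,-0.277,-0.171,0,-19.35,0.04,-0.277,-0.171,0,-19.35,0.04]'

```text
time_s: 0.97
tool_pos: [0.4221, 0.357, 0.2399]
tool_rot: [-180.0, 0.1, 179.9]
force: [0.6, 0.1, -0.4]
grip_width: 0.0438
grasp_force: 0.0
```

Emit:
steer_hand --steps '[-0.03,-0.33,0,0,0.04,-0.03,-0.33,0,0,0.04,-0.03,-0.33,0,0,0.04,-0.03,-0.33,0,0,0.04,-0.03,-0.33,0,0,0.04,-0.03,-0.33,0,0,0.04,-0.03,-0.33,0,0,0.04,-0.03,-0.33,0,0,0.04]'

```text
time_s: 1.63
tool_pos: [0.4499, 0.0278, 0.2399]
tool_rot: [180.0, 0.1, 180.0]
force: [0.9, 0.0, 0.5]
grip_width: 0.0401
grasp_force: 0.0
```

Emit:
steer_hand --steps '[0.04,-0.282,0.04,0,0.04,0.04,-0.282,0.04,0,0.04,0.04,-0.282,0.04,0,0.04,0.04,-0.282,0.04,0,0.04,0.04,-0.282,0.04,0,0.04,0.04,-0.282,0.04,0,0.04,0.04,-0.282,0.04,0,0.04,0.04,-0.282,0.04,0,0.04]'

```text
time_s: 2.3
tool_pos: [0.4069, -0.2598, 0.1995]
tool_rot: [-179.8, -0.0, 179.4]
force: [-0.8, 0.4, 1.0]
grip_width: 0.0399
grasp_force: 0.0
```

Run:
```python
from h import *
c=env.read_camera('wrist');cv2.imwrite('pics/w1.png',c['color'])
print(env.get_obs()['tool_pos'],np.array(c['world_from_camera']).round(3),proj(c,[[.3966,-.2555,.06],[.4066,-.2015,.051],[.386,-.309,.0445]]))
```

```text
[ 0.40825505 -0.25588315  0.19948346] [[ 0.012  0.954  0.299  0.325]
 [ 1.    -0.01  -0.007 -0.258]
 [-0.004  0.299 -0.954  0.345]
 [ 0.     0.     0.     1.   ]] [[328.8228459  188.12580337]
 [384.27218065 195.26841193]
 [273.77291329 174.24689072]]
```

View pics/w1.png

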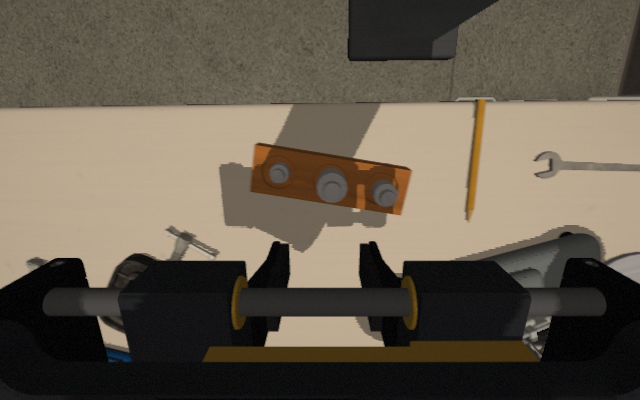

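The wrist view shows the knob tops near (331,184), (385,193) and (279,173), within about 4 px of the projections. I'll refine that, now that the arm has settled.

Run:
```python
from h import *
c=env.read_camera('wrist');im=c['color'];print(env.get_obs()['tool_pos'],c['fx'])
print(proj(c,[[.3966,-.2555,.06],[.4066,-.2015,.051],[.386,-.309,.0445]]).round(1))
hsv=cv2.cvtColor(im,cv2.COLOR_BGR2HSV)
m=cv2.inRange(hsv,(0,0,95),(180,60,255));m[:150]=0;m[215:]=0;m[:,:258]=0;m[:,405:]=0
n,l,s,ce=cv2.connectedComponentsWithStats(m)
for i in range(1,n):
    if s[i][4]>40: print(s[i],ce[i].round(1))
cv2.imwrite('pics/w2c.png',cv2.resize(im[135:220,240:420],None,fx=4.4,fy=4.4,interpolation=cv2.INTER_CUBIC))
```

```text
[ 0.40933674 -0.2530977   0.1994565 ] 313.0505974915015
[[324.3 186.8]
 [379.9 194.1]
 [269.3 172.8]]
[313 150  92  16 739] [373.1 154.8]
[316 172  24  11  88] [328.1 177. ]
[319 182  16  19 179] [326.9 190.6]
[373 183  18   8  61] [381.1 186.2]
[398 190   7  25  94] [402.2 205.4]
[ 258  193  133   22 1389] [302.2 207.2]
```

View pics/w2c.png

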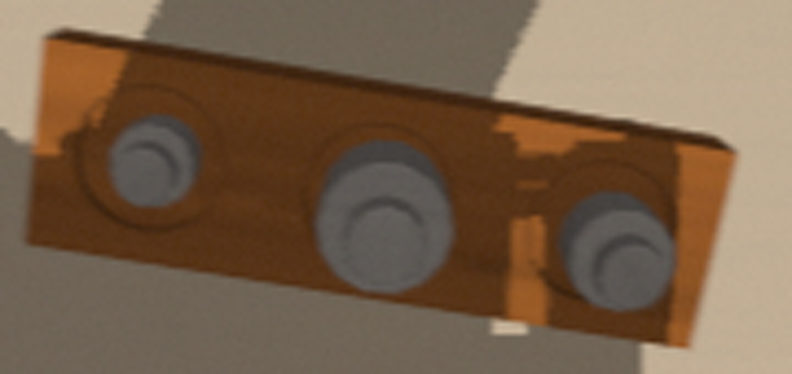

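Crop of the settled wrist view (4.4x, offset 240,135): the knobs map to px (273,172.7), (327,189.5) and (383.6,195.9), about +3 px in y from the projections. Averaging the views puts the 200 g at (0.398,-0.254), and I go for that one now.

Emit:
steer_hand --steps '[0.012,-0.0017,0.04,0,0.042,0.012,-0.0017,0.08,0,0.042,0.012,-0.0017,0.11,0,0.042,0.012,-0.0017,0.13,0,0.042,0.012,-0.0017,0.145,0,0.042,0.012,-0.0017,0.158,0,0.042,0.012,-0.0017,0.158,0,0.042,0.012,-0.0017,0.158,0,0.042]' --squeeze 25

```text
time_s: 3.07
tool_pos: [0.3987, -0.2517, 0.0411]
tool_rot: [179.9, -0.0, -179.8]
force: [0.2, 0.6, 0.5]
grip_width: 0.0416
grasp_force: 0.0
```

Emit:
steer_hand --steps '[0,0,0,0,0.02,0,0,0,0,0.02,0,0,0,0,0.02,0,0,0,0,0.02,0,0,0,0,0.02,0,0,0,0,0.02]' --squeeze 25

```text
time_s: 3.57
tool_pos: [0.3985, -0.2537, 0.0419]
tool_rot: [-180.0, 0.1, 180.0]
force: [0.7, -0.6, 1.3]
grip_width: 0.029
grasp_force: 25.0
```

Emit:
steer_hand --steps '[0,0,-0.02,0,0.02,0,0,-0.06,0,0.02,0,0,-0.10,0,0.02,0,0,-0.14,0,0.02,0,0,-0.158,0,0.02,0,0,-0.158,0,0.02,0,0,-0.158,0,0.02]'

```text
time_s: 4.15
tool_pos: [0.3983, -0.2532, 0.1998]
tool_rot: [179.9, 0.1, -180.0]
force: [-0.8, 0.4, -2.2]
grip_width: 0.0287
grasp_force: 25.0
```

Run:
```python
from h import *
c=env.read_camera('top');s=env.read_camera('scene');o=env.get_obs();print(o['force'],o['grip_width'],o['tool_pos'])
a=cv2.resize(c['color'][190:265,290:400],(440,300),interpolation=cv2.INTER_CUBIC);b=cv2.resize(s['color'][170:290,270:400],(360,332),interpolation=cv2.INTER_CUBIC)
cv2.imwrite('pics/l1.png',np.hstack([a,b[:300]]))
```

```text
[-0.26753824  0.33000008 -1.55019875] 0.02929682688737416 [ 0.39689371 -0.25274179  0.19778098]
```

View pics/l1.png

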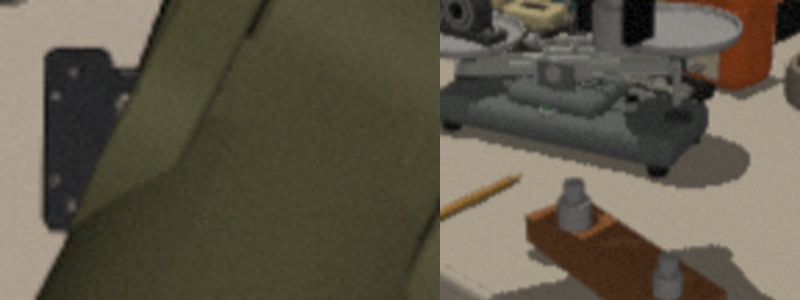

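The picture shows the 200 g hanging in the gripper, at about (605,25) in the right half. The 100 g and 50 g are undisturbed on the block. Next, carry it over the far part of the right pan.

Emit:
steer_hand --steps '[-0.04,0.018,0,0,0.02,-0.08,0.037,0,0,0.02,-0.12,0.055,0,0,0.02,-0.155,0.071,0,0,0.02,-0.18,0.083,0.01,0,0.02,-0.194,0.089,0.03,0,0.02,-0.194,0.089,0.04,0,0.02,-0.194,0.089,0.045,0,0.02]'

```text
time_s: 4.92
tool_pos: [0.5898, -0.1636, 0.1496]
tool_rot: [-180.0, -0.5, -179.9]
force: [-0.3, -0.2, -1.0]
grip_width: 0.0293
grasp_force: 25.0
```

Emit:
steer_hand --steps '[0,0,0.004,0,0.02,0,0,0.007,0,0.02,0,0,0.010,0,0.02,0,0,0.012,0,0.02,0,0,0.012,0,0.02,0,0,0.012,0,0.02,0,0,0.012,0,0.02]'

```text
time_s: 5.5
tool_pos: [0.5923, -0.1647, 0.1432]
tool_rot: [180.0, 0.1, 180.0]
force: [0.2, 0.3, -2.2]
grip_width: 0.0288
grasp_force: 25.0
```

Emit:
steer_hand --steps '[0,0,0.001,0,0.02,0,0,0.002,0,0.02,0,0,0.003,0,0.02,0,0,0.004,0,0.02,0,0,0.004,0,0.02]'

```text
time_s: 5.92
tool_pos: [0.5924, -0.1649, 0.1388]
tool_rot: [-180.0, 0.0, 180.0]
force: [0.3, -0.3, 0.3]
grip_width: 0.0291
grasp_force: 25.0
```

Run:
```python
from h import *
s=env.read_camera('scene');t=env.read_camera('top');print(env.get_obs()['force'])
a=cv2.resize(s['color'][140:230,250:400],None,fx=5.2,fy=5.2,interpolation=cv2.INTER_CUBIC);cv2.imwrite('pics/p1.png',a)
```

```text
[ 0.52428241 -0.65499076  0.66575651]
```

View pics/p1.png

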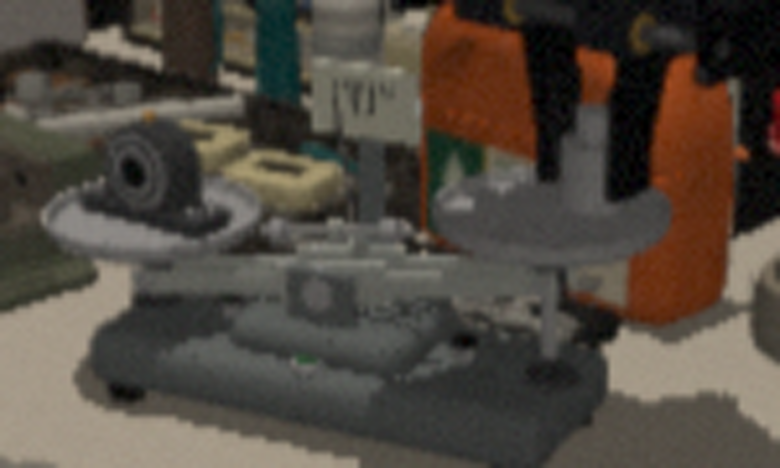

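The crop shows the 200 g standing inside the pan at about (585,160). The wrist force has gone from -2 N to about 0, so the pan carries it. Release.

Emit:
steer_hand --steps '[0,0,0,0,0.031,0,0,0,0,0.033,0,0,0,0,0.035,0,0,0,0,0.038,0,0,0,0,0.042,0,0,0,0,0.042]'

```text
time_s: 6.52
tool_pos: [0.5921, -0.1644, 0.1385]
tool_rot: [180.0, -0.0, -180.0]
force: [0.0, 0.0, -0.4]
grip_width: 0.0403
grasp_force: 0.0
```

Emit:
steer_hand --steps '[0,0,-0.01,0,0.042,0,0,-0.03,0,0.042,0,0,-0.06,0,0.042,0,0,-0.08,0,0.042,0,0.0,-0.08,0,0.042,0,0,-0.08,0,0.042,0,0,-0.08,0,0.042,0,0,-0.08,0,0.042]'

```text
time_s: 7.18
tool_pos: [0.5914, -0.1642, 0.2174]
tool_rot: [180.0, -0.1, -180.0]
force: [0.1, 0.7, -0.7]
grip_width: 0.0421
grasp_force: 0.0
```

Run:
```python
from h import *
s=env.read_camera('scene');t=env.read_camera('top')
np.savez('after200.npz',s=s['color'],t=t['color'])
a=cv2.resize(s['color'][140:230,250:400],None,fx=5.2,fy=5.2,interpolation=cv2.INTER_CUBIC);cv2.imwrite('pics/p2.png',a)
```

```text
(no output)
```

View pics/p2.png

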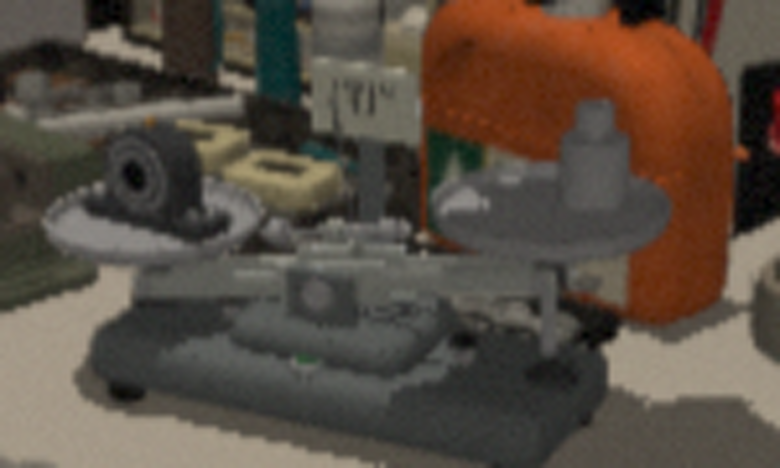

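The right pan stays up on its stop with the 200 g standing in it at about (595,155), so the housing is about 300 g or more. The 100 g goes in next.

Emit:
steer_hand --steps '[0.04,-0.008,0,0,0.044,0.08,-0.015,0,0,0.044,0.12,-0.023,0,0,0.044,0.155,-0.029,0.02,0,0.044,0.18,-0.034,0.05,0,0.044,0.1845,-0.035,0.085,0,0.044,0.1845,-0.035,0.11,0,0.044,0.1845,-0.035,0.11,0,0.044]'

```text
time_s: 7.95
tool_pos: [0.4031, -0.1982, 0.1041]
tool_rot: [179.9, -0.5, 179.9]
force: [-0.9, -0.5, 0.8]
grip_width: 0.0438
grasp_force: 0.0
```

Emit:
steer_hand --steps '[0,0,0.03,0,0.044,0,0,0.05,0,0.044,0,0,0.062,0,0.044,0,0,0.068,0,0.044,0,0,0.068,0,0.044,0,0,0.068,0,0.044]'

```text
time_s: 8.45
tool_pos: [0.4085, -0.1999, 0.0414]
tool_rot: [-180.0, 0.0, -180.0]
force: [0.3, 0.1, 0.5]
grip_width: 0.044
grasp_force: 0.0
```

Emit:
steer_hand --steps '[0,0,0,0,0.015,0,0,0,0,0.015,0,0,0,0,0.015,0,0,0,0,0.015,0,0,0,0,0.015,0,0,0,0,0.015]' --squeeze 25

```text
time_s: 8.95
tool_pos: [0.408, -0.1994, 0.041]
tool_rot: [180.0, 0.0, -180.0]
force: [-0.7, 0.8, 4.3]
grip_width: 0.0229
grasp_force: 25.0
```

Emit:
steer_hand --steps '[0,0,-0.02,0,0.015,0,0,-0.06,0,0.015,0,0,-0.10,0,0.015,0,0,-0.14,0,0.015,0,0,-0.159,0,0.015,0,0,-0.159,0,0.015,0,0,-0.159,0,0.015]'

```text
time_s: 9.53
tool_pos: [0.4081, -0.1996, 0.2001]
tool_rot: [180.0, 0.1, -180.0]
force: [0.6, -0.7, -2.1]
grip_width: 0.023
grasp_force: 25.0
```

Emit:
steer_hand --steps '[-0.04,0.01,0,0,0.015,-0.08,0.019,0,0,0.015,-0.115,0.027,0,0,0.015,-0.14,0.033,0,0,0.015,-0.1495,0.035,0.02,0,0.015,-0.1495,0.035,0.04,0,0.015,-0.1495,0.035,0.05,0,0.015,-0.1495,0.035,0.05,0,0.015]'

```text
time_s: 10.2
tool_pos: [0.5538, -0.1642, 0.1449]
tool_rot: [180.0, -0.5, 179.9]
force: [0.2, -0.7, -0.9]
grip_width: 0.0228
grasp_force: 25.0
```

Emit:
steer_hand --steps '[0,0,0.003,0,0.015,0,0,0.006,0,0.015,0,0,0.009,0,0.015,0,0,0.010,0,0.015,0,0,0.011,0,0.015,0,0,0.012,0,0.015,0,0,0.012,0,0.015,0,0,0.012,0,0.015]'

```text
time_s: 10.87
tool_pos: [0.5573, -0.1647, 0.1379]
tool_rot: [-180.0, 0.0, 180.0]
force: [-0.4, -0.1, -0.9]
grip_width: 0.023
grasp_force: 25.0
```

Run:
```python
from h import *
s=env.read_camera('scene')['color'];a=np.load('after200.npz')['s']
# pan's vertical shift vs. earlier: left pan + housing patch in the scene view
p=a[158:192,256:300];r=cv2.matchTemplate(s[150:202,250:310],p,cv2.TM_CCOEFF_NORMED);print(cv2.minMaxLoc(r),'expect (6,8)')
print(np.mean([env.get_obs()['force'] for _ in range(3)],0))
```

```text
(-0.28151747584342957, 0.935440182685852, (16, 0), (6, 8)) expect (6,8)
[ 0.43705628 -0.14629519  0.17335362]
```

Emit:
steer_hand --steps '[0,0,0.001,0,0.015,0,0,0.002,0,0.015,0,0,0.003,0,0.015,0,0,0.004,0,0.015,0,0,0.004,0,0.015,0,0,0.004,0,0.015,0,0,0.004,0,0.015]'

```text
time_s: 11.5
tool_pos: [0.5571, -0.1645, 0.1335]
tool_rot: [180.0, -0.0, -180.0]
force: [0.7, 0.6, -0.0]
grip_width: 0.0227
grasp_force: 25.0
```

Run:
```python
from h import *
for i in range(3):
    s=env.read_camera('scene')['color'];a=np.load('after200.npz')['s']
    p=a[158:192,256:300];r=cv2.matchTemplate(s[150:202,250:310],p,cv2.TM_CCOEFF_NORMED);print(cv2.minMaxLoc(r)[1::2],env.get_obs()['force'].round(2))
```

```text
(0.759811520576477, (6, 7)) [ 0.23  0.26 -0.44]
(0.7635501623153687, (6, 7)) [-0.29 -0.31 -0.21]
(0.7627899050712585, (6, 7)) [ 0.32 -0.08 -0.79]
```

The left pan is rising, so there is contact and the beam moves with the load. I'll follow it down.

Emit:
steer_hand --steps '[0,0,0.001,0,0.015,0,0,0.002,0,0.015,0,0,0.003,0,0.015,0,0,0.004,0,0.015,0,0,0.005,0,0.015,0,0,0.005,0,0.015,0,0,0.005,0,0.015]'

```text
time_s: 12.23
tool_pos: [0.557, -0.1646, 0.1285]
tool_rot: [180.0, -0.0, 180.0]
force: [1.3, -1.2, 0.1]
grip_width: 0.0229
grasp_force: 25.0
```

Run:
```python
from h import *
for i in range(4):
    s=env.read_camera('scene')['color'];a=np.load('after200.npz')['s']
    p=a[158:192,256:300];r=cv2.matchTemplate(s[150:202,250:310],p,cv2.TM_CCOEFF_NORMED);print(cv2.minMaxLoc(r)[1::2],env.get_obs()['force'].round(2))
```

```text
(0.6021384596824646, (5, 4)) [ 0.15 -0.29  0.79]
(0.601364254951477, (5, 4)) [-0.86 -0.53 -0.04]
(0.6044697165489197, (5, 4)) [-0.07 -0.96  1.85]
(0.6046114563941956, (5, 4)) [ 0.41 -1.04  0.37]
```

Emit:
steer_hand --steps '[0,0,0,0,0.024,0,0,0,0,0.026,0,0,0,0,0.029,0,0,0,0,0.032,0,0,0,0,0.036,0,0,0,0,0.036]'

```text
time_s: 12.93
tool_pos: [0.5571, -0.1644, 0.1286]
tool_rot: [180.0, 0.0, -180.0]
force: [-0.2, 0.9, 0.1]
grip_width: 0.0342
grasp_force: 0.0
```

Emit:
steer_hand --steps '[0,0,-0.01,0,0.036,0,0,-0.03,0,0.036,0,0,-0.06,0,0.036,0,0,-0.09,0,0.036,0,0,-0.09,0,0.036,0,0,-0.09,0,0.036,0,0,-0.09,0,0.036,0,0,-0.09,0,0.036]'

```text
time_s: 13.6
tool_pos: [0.5564, -0.1642, 0.2176]
tool_rot: [180.0, -0.1, -180.0]
force: [-0.1, 0.3, 0.2]
grip_width: 0.0359
grasp_force: 0.0
```

Emit:
steer_hand --steps '[0.03,-0.04,0,0,0.036,0.06,-0.08,0,0,0.036,0.09,-0.11,0,0,0.036,0.11,-0.13,0,0,0.036,0.127,-0.143,0,0,0.036,0.127,-0.143,0,0,0.036,0.127,-0.143,0,0,0.036,0.127,-0.143,0,0,0.036]'

```text
time_s: 14.27
tool_pos: [0.4305, -0.3064, 0.2179]
tool_rot: [179.9, -0.0, -180.0]
force: [0.4, 0.7, -0.5]
grip_width: 0.0358
grasp_force: 0.0
```

Run:
```python
from h import *
c=env.read_camera('scene');s=c['color'];a=np.load('after200.npz')['s']
np.savez('after100.npz',s=s,t=env.read_camera('top')['color'],w=env.read_camera('wrist')['color'])
p=a[158:192,256:300];r=cv2.matchTemplate(s[140:202,250:310],p,cv2.TM_CCOEFF_NORMED);print(cv2.minMaxLoc(r)[1::2],'start (6,18)')
print('px per left pan rise mm',proj(c,[[.5034,.0315,.083],[.5034,.0315,.102]]).round(2).tolist())
# enlarged scene and scale side by side: before and after
f=lambda i:cv2.resize(i[145:215,252:385],None,fx=6,fy=6,interpolation=cv2.INTER_CUBIC)[:,:798]
A,B=f(a),f(s);q=cv2.resize(s[148:170,306:336],None,fx=12,fy=7.5,interpolation=cv2.INTER_CUBIC);q0=cv2.resize(a[148:170,306:336],None,fx=12,fy=7.5,interpolation=cv2.INTER_CUBIC)
row=np.zeros((165,798,3),np.uint8);row[:,:360]=q0;row[:,400:760]=q
cv2.imwrite('pics/p3.png',np.vstack([B,row]));print(np.vstack([B,row]).shape)
```

```text
(0.605363130569458, (5, 14)) start (6,18)
px per left pan rise mm [[278.5, 180.89], [278.04, 173.66]]
(585, 798, 3)
```

View pics/p3.png

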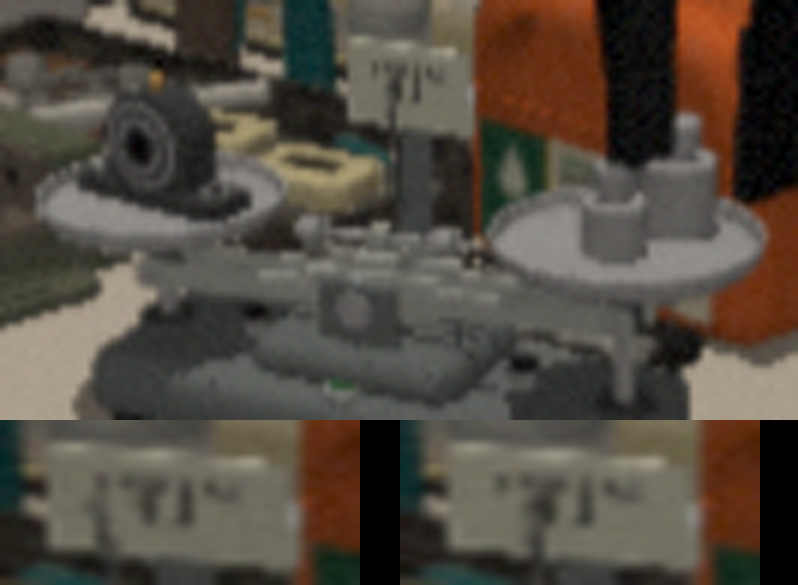

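The 200 g and the 100 g both stand in the right pan, at about (680,185) and (613,215). In the scale insets the pointer moved from x≈103 (on the stop) to ≈141, with the long marks at about 148 and 186. That gives a beam angle of about -0.07, or roughly 40 g short. I'll check this numerically.

Run:
```python
from h import *
s0=np.load('after200.npz')['s'];s1=env.read_camera('scene')['color']
for n,i in [('stop',s0),('now',s1)]:
    g=cv2.cvtColor(i,cv2.COLOR_BGR2GRAY)
    for rows in [(156,160),(161,164)]: print(n,rows,g[rows[0]:rows[1],309:331].mean(0).round(0).astype(int).tolist())
# sub-pixel rise of the housing
u=lambda i:cv2.resize(i,None,fx=8,fy=8,interpolation=cv2.INTER_CUBIC)
r=cv2.matchTemplate(u(s1[148:195,262:300]),u(s0[165:180,268:292]),cv2.TM_CCOEFF_NORMED);_,v,_,l=cv2.minMaxLoc(r);print(v,'rise px',(165-148)-l[1]/8,'dx',l[0]/8-6)
t=env.read_camera('top');np.save('t1.npy',t['color']);g=cv2.cvtColor(t['color'],cv2.COLOR_BGR2GRAY)
print('proj 200,100 top',proj(t,[[.592,-.165,.147],[.557,-.165,.138]]).round(1).tolist())
```

```text
stop (156, 160) [75, 105, 106, 106, 96, 83, 103, 94, 84, 66, 88, 102, 66, 101, 89, 95, 94, 105, 108, 106, 106, 97]
stop (161, 164) [53, 111, 109, 109, 104, 69, 97, 107, 106, 94, 103, 99, 88, 105, 108, 108, 109, 105, 108, 107, 107, 113]
now (156, 160) [78, 110, 110, 112, 111, 98, 106, 90, 73, 65, 91, 106, 70, 105, 92, 100, 97, 109, 112, 110, 112, 102]
now (161, 164) [58, 114, 113, 111, 111, 112, 110, 93, 71, 90, 107, 101, 89, 112, 112, 112, 112, 111, 112, 113, 112, 118]
0.8000079393386841 rise px 4.0 dx -0.625
proj 200,100 top [[309.1, 137.0], [309.1, 154.5]]
```

Both measures agree: the pointer moved from px 314 to 317 (centre 319.5), and the housing rose 4.0 of 7.2 px. The beam is at about -0.08, or 44 g short, so the 50 g goes in too.

Emit:
steer_hand --steps '[0.025,0,0.02,0,0.04,0.043,0,0.05,0,0.04,0.043,0,0.09,0,0.04,0.043,0,0.12,0,0.04,0.043,0,0.145,0,0.04,0.043,0,0.165,0,0.04,0.043,0,0.176,0,0.04,0.043,0,0.176,0,0.04]'

```text
time_s: 15.18
tool_pos: [0.3866, -0.307, 0.041]
tool_rot: [180.0, -0.2, -180.0]
force: [-0.2, -0.9, 0.2]
grip_width: 0.0403
grasp_force: 0.0
```

Emit:
steer_hand --steps '[0,0,0,0,0.01,0,0,0,0,0.01,0,0,0,0,0.01,0,0,0,0,0.01,0,0,0,0,0.01,0,0,0,0,0.01,0,0,0,0,0.01]' --squeeze 20

```text
time_s: 15.77
tool_pos: [0.3877, -0.3077, 0.0432]
tool_rot: [180.0, 0.1, -180.0]
force: [0.3, 1.1, 4.4]
grip_width: 0.0173
grasp_force: 20.0
```

Emit:
steer_hand --steps '[0,0,-0.01,0,0.01,0,0,-0.03,0,0.01,0,0,-0.06,0,0.01,0,0,-0.10,0,0.01,0,0,-0.14,0,0.01,0,0,-0.158,0,0.01,0,0,-0.158,0,0.01]'

```text
time_s: 16.35
tool_pos: [0.3892, -0.3094, 0.2054]
tool_rot: [-179.9, 0.5, 180.0]
force: [0.0, -0.4, -0.2]
grip_width: 0.0172
grasp_force: 20.0
```

Emit:
steer_hand --steps '[-0.025,0.025,0,0,0.01,-0.05,0.05,0,0,0.01,-0.08,0.08,0,0,0.01,-0.105,0.105,0,0,0.01,-0.125,0.125,0,0,0.01,-0.14,0.14,0,0,0.01,-0.143,0.143,0,0,0.01,-0.143,0.143,0,0,0.01]'

```text
time_s: 17.02
tool_pos: [0.5302, -0.1631, 0.1994]
tool_rot: [-180.0, -0.1, -179.8]
force: [-0.5, -0.1, 0.1]
grip_width: 0.0177
grasp_force: 20.0
```

Emit:
steer_hand --steps '[0,0,0.02,0,0.01,0,0,0.04,0,0.01,0,0,0.055,0,0.01,0,0,0.062,0,0.01,0,0,0.062,0,0.01,0,0,0.062,0,0.01]'

```text
time_s: 17.52
tool_pos: [0.5294, -0.1657, 0.1388]
tool_rot: [-180.0, -0.0, 179.9]
force: [0.1, 0.2, -0.3]
grip_width: 0.017
grasp_force: 20.0
```

Run:
```python
from h import *
s1=env.read_camera('scene')['color'];s0=np.load('after200.npz')['s'];u=lambda i:cv2.resize(i,None,fx=8,fy=8,interpolation=cv2.INTER_CUBIC)
r=cv2.matchTemplate(u(s1[148:195,262:300]),u(s0[165:180,268:292]),cv2.TM_CCOEFF_NORMED);_,v,_,l=cv2.minMaxLoc(r);print('rise px',17-l[1]/8,env.get_obs()['tool_pos'])
```

```text
rise px 4.0 [ 0.53002552 -0.16559533  0.13939221]
```

Emit:
steer_hand --steps '[0,0,0.002,0,0.01,0,0,0.004,0,0.01,0,0,0.006,0,0.01,0,0,0.008,0,0.01,0,0,0.010,0,0.01,0,0,0.011,0,0.01,0,0,0.012,0,0.01,0,0,0.012,0,0.01]'

```text
time_s: 18.23
tool_pos: [0.5299, -0.1645, 0.1263]
tool_rot: [180.0, -0.0, -180.0]
force: [0.2, 0.2, -0.4]
grip_width: 0.0172
grasp_force: 20.0
```

Emit:
steer_hand --steps '[0,0,0.001,0,0.01,0,0,0.002,0,0.01,0,0,0.003,0,0.01,0,0,0.004,0,0.01,0,0,0.004,0,0.01,0,0,0.004,0,0.01]'

```text
time_s: 18.73
tool_pos: [0.5301, -0.1645, 0.1225]
tool_rot: [180.0, -0.0, 180.0]
force: [-0.1, -0.1, 0.8]
grip_width: 0.0175
grasp_force: 20.0
```

Run:
```python
from h import *
s0=np.load('after200.npz')['s'];u=lambda i:cv2.resize(i,None,fx=8,fy=8,interpolation=cv2.INTER_CUBIC)
for k in range(5):
    s1=env.read_camera('scene')['color']
    r=cv2.matchTemplate(u(s1[148:195,262:300]),u(s0[165:180,268:292]),cv2.TM_CCOEFF_NORMED);_,v,_,l=cv2.minMaxLoc(r);o=env.get_obs();print('rise px',17-l[1]/8,o['tool_pos'][2].round(4),o['force'].round(2))
```

```text
rise px 7.375 0.1225 [ 0.23  0.19 -0.26]
rise px 7.25 0.1226 [-0.15  0.51  0.62]
rise px 7.375 0.1226 [-1.03 -0.04  0.43]
rise px 7.375 0.1226 [-0.45 -0.53  0.11]
rise px 7.25 0.1226 [-0.89  0.22  0.32]
```

The pan has followed down to about level with the 50 g resting on it. Release, retreat and check.

Emit:
steer_hand --steps '[0,0,0,0,0.019,0,0,0,0,0.021,0,0,0,0,0.024,0,0,0,0,0.027,0,0,0,0,0.03,0,0,0,0,0.03]'

```text
time_s: 19.48
tool_pos: [0.5302, -0.1646, 0.1226]
tool_rot: [180.0, 0.0, 180.0]
force: [-0.1, 1.0, -1.4]
grip_width: 0.0291
grasp_force: 0.0
```

Emit:
steer_hand --steps '[0,0,-0.01,0,0.03,0,0,-0.03,0,0.03,0,0,-0.06,0,0.03,0,0,-0.09,0,0.03,0,0,-0.10,0,0.03,0,0,-0.10,0,0.03]'

```text
time_s: 19.98
tool_pos: [0.532, -0.1653, 0.2262]
tool_rot: [-180.0, 0.4, 180.0]
force: [-0.1, 0.1, -0.4]
grip_width: 0.0296
grasp_force: 0.0
```

Emit:
steer_hand --steps '[0.03,-0.04,0,0,0.03,0.06,-0.08,0,0,0.03,0.08,-0.12,0,0,0.03,0.1,-0.15,0,0,0.03,0.11,-0.18,0,0,0.03,0.11,-0.18,0,0,0.03,0.11,-0.18,0,0,0.03,0.11,-0.18,0,0,0.03]'

```text
time_s: 20.65
tool_pos: [0.4198, -0.3438, 0.2215]
tool_rot: [179.9, -0.1, 180.0]
force: [0.8, 0.2, -1.0]
grip_width: 0.0299
grasp_force: 0.0
```

Run:
```python
from h import *
s0=np.load('after200.npz')['s'];u=lambda i:cv2.resize(i,None,fx=8,fy=8,interpolation=cv2.INTER_CUBIC)
for k in range(8):
    c=env.read_camera('scene');s1=c['color']
    r=cv2.matchTemplate(u(s1[148:195,262:300]),u(s0[165:180,268:292]),cv2.TM_CCOEFF_NORMED);_,v,_,l=cv2.minMaxLoc(r)
    g=cv2.cvtColor(s1,cv2.COLOR_BGR2GRAY);print('rise px',17-l[1]/8,g[161:164,309:331].mean(0).round(0).astype(int).tolist())
print('50: TCP/pan knob proj',proj(c,[[.53,-.1645,.11],[.53,-.1645,.124]]).round(1).tolist())
# upright check: grey columns around the expected 50, 100 in the scene view
t=env.read_camera('top');t0=np.load('top.npy')
d=cv2.absdiff(t['color'],t0).max(2)
for n,(x,y,w,h) in dict(spanner=(190,230,66,20),pencil=(277,210,12,60),clamp=(405,148,70,66),left=(196,160,50,50)).items(): print(n,'changed px',int((d[y:y+h,x:x+w]>40).sum()))
np.save('sf.npy',s1);np.save('tf.npy',t['color'])
```

```text
rise px 7.625 [54, 114, 113, 113, 112, 111, 114, 112, 112, 93, 68, 98, 91, 111, 112, 112, 112, 114, 112, 112, 113, 119]
rise px 7.625 [56, 115, 113, 113, 113, 112, 113, 113, 111, 91, 69, 99, 92, 109, 112, 111, 112, 112, 111, 112, 113, 116]
rise px 7.625 [54, 111, 114, 111, 112, 113, 113, 114, 108, 92, 68, 98, 91, 110, 112, 112, 112, 112, 111, 112, 112, 119]
rise px 7.625 [55, 113, 115, 113, 113, 112, 114, 111, 112, 92, 68, 98, 90, 109, 113, 111, 113, 110, 114, 112, 114, 119]
rise px 7.625 [57, 115, 114, 112, 111, 110, 111, 112, 111, 92, 68, 98, 90, 111, 112, 112, 112, 110, 112, 112, 113, 117]
rise px 7.625 [58, 116, 114, 112, 112, 113, 114, 110, 110, 91, 69, 99, 91, 109, 112, 114, 111, 112, 111, 112, 113, 119]
rise px 7.625 [56, 115, 113, 112, 112, 111, 113, 112, 111, 92, 71, 98, 90, 111, 113, 112, 111, 111, 112, 112, 114, 119]
rise px 7.625 [55, 115, 113, 113, 112, 111, 112, 112, 109, 92, 69, 98, 91, 111, 113, 114, 112, 111, 112, 112, 112, 118]
50: TCP/pan knob proj [[344.6, 187.1], [344.7, 181.1]]
spanner changed px 0
pencil changed px 0
clamp changed px 3274
left changed px 535
```

The beam is level: rise of 7.6 px against 7.2 for level, and the pointer at px 319 between the marks at 318 and 321. Two checks remain: the clamp, which the arm may be hiding in the top view, and whether the 50 g stands upright.

Run:
```python
from h import *
s=np.load('sf.npy');a=np.load('after100.npz')['s'];s0=np.load('after200.npz')['s']
g=lambda i:cv2.cvtColor(i,cv2.COLOR_BGR2GRAY)
e=lambda i:cv2.Canny(i[262:302,418:522],60,150)
print('clamp scene diff',int((cv2.absdiff(s,s0)[262:302,418:522].max(2)>40).sum()),'corr',cv2.matchTemplate(g(s)[255:310,410:530],g(s0)[262:302,418:522],cv2.TM_CCOEFF_NORMED).max(),)
for r in range(174,202,1): print(r,g(s)[r,334:378].tolist())
```

```text
clamp scene diff 452 corr 0.90453696
174 [45, 78, 100, 104, 101, 70, 44, 33, 48, 85, 102, 83, 73, 73, 79, 79, 84, 87, 80, 83, 84, 91, 94, 96, 116, 131, 136, 128, 82, 85, 88, 91, 84, 58, 22, 15, 15, 14, 18, 10, 18, 20, 14, 17]
175 [49, 73, 99, 108, 105, 77, 46, 37, 52, 82, 101, 90, 80, 77, 75, 71, 77, 98, 117, 117, 117, 111, 113, 95, 116, 135, 138, 132, 89, 84, 93, 88, 83, 58, 27, 15, 9, 21, 18, 19, 16, 18, 36, 34]
176 [41, 60, 89, 102, 101, 75, 44, 35, 50, 82, 101, 84, 77, 79, 80, 81, 82, 111, 128, 133, 132, 130, 128, 109, 91, 112, 120, 132, 127, 118, 121, 120, 118, 108, 57, 51, 29, 21, 20, 23, 40, 53, 60, 65]
177 [37, 41, 67, 84, 86, 61, 37, 31, 47, 81, 101, 82, 72, 74, 79, 76, 79, 92, 107, 114, 120, 120, 110, 94, 75, 83, 92, 102, 108, 109, 110, 108, 105, 102, 80, 81, 64, 47, 41, 50, 58, 63, 65, 62]
178 [41, 38, 45, 58, 57, 45, 36, 39, 46, 81, 104, 85, 82, 78, 79, 74, 75, 77, 87, 98, 97, 97, 91, 76, 70, 75, 81, 86, 93, 90, 93, 96, 90, 92, 89, 84, 79, 62, 53, 60, 65, 66, 61, 67]
179 [40, 39, 35, 38, 41, 38, 39, 39, 47, 83, 103, 88, 78, 84, 91, 96, 87, 76, 81, 89, 87, 90, 80, 76, 69, 
[... 3697 characters left out ...]
, 94, 92, 89, 85, 84, 85, 85, 83, 81, 79, 79, 84, 83, 80, 85, 84, 82, 86, 85, 84, 83, 86, 84, 80, 78, 81, 75, 72, 65, 72, 84, 74, 63, 66, 64, 61, 62, 63, 61]
199 [95, 95, 90, 91, 94, 93, 99, 93, 92, 92, 93, 94, 88, 88, 91, 86, 85, 87, 80, 74, 67, 68, 63, 64, 61, 73, 87, 60, 51, 47, 53, 47, 42, 47, 55, 66, 60, 58, 56, 64, 64, 60, 61, 62]
200 [90, 93, 91, 92, 91, 92, 93, 92, 92, 93, 90, 94, 96, 90, 96, 92, 93, 91, 90, 90, 82, 79, 69, 56, 45, 76, 92, 43, 30, 36, 30, 27, 25, 29, 34, 50, 51, 53, 57, 57, 61, 58, 55, 59]
201 [65, 71, 75, 81, 85, 93, 95, 96, 91, 94, 95, 91, 95, 93, 93, 95, 93, 93, 92, 86, 87, 88, 85, 72, 44, 77, 90, 49, 31, 21, 27, 22, 23, 16, 24, 43, 60, 52, 58, 51, 52, 53, 54, 55]
```

The 50 g stands upright: knob at columns 342–348 and rows 180–188, with its wider body below it at rows 188–194. The arm never came down near the clamp, so I take the difference there to be the arm and its shadow. Handing in.

```bash
python3 -c "
from cell import env
print(env.sign_off())"
```

```text
the job is handed in; nothing more can be done
None
```

All three weights (350 g) stand upright in the right pan and the beam rests level, pointer between the long marks, so the housing weighs about 345 g; nothing else was handled (the clamp could not be seen clearly at the end), and the job is handed in at about 21 s.

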